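Load a line spool on the pay-off stand and set its brake

TASK

Load the pay-off stand: slide the narrower of the two line spools straight up off its rack post, put it over the stand's spindle and lower it all the way down on to the hub before letting go; leave the wider spool where it is. Then set the brake: turn the thumbscrew clockwise until it seats, back it off a quarter turn, and finish while still gripping the thumbscrew's head, keeping it still at that setting so that I can tighten the lock nut.

Things in the scene. Friction and masses are not known exactly. Their poses are not given: they have to be found in the camera images.
- spool_narrow: the spool to load: purple line on a clear plastic spool, 64 mm diameter, 28 mm high, bore 17 mm, about 40 to 85 g. Stands flat (bore upright) on one of the two posts of the rack. Origin: centre of its underside, on the bore axis; z up along the bore
- spool_wide: the other spool on the rack, to be left alone: same look, 64 mm diameter and 17 mm bore, but 44 mm high. Origin: centre of its underside
- post_rack: plywood rack fixed to the table, left or right of the robot: board 95 (its x) x 210 (its y) x 15 mm. Two upright steel posts, 12 mm diameter, at y = +60 and -60 mm, each with a white collar, 28 mm diameter, on whose top (25 mm above the table) the spool rests. Round post tops 80 mm above the table. Either spool may be on either post. Origin: centre of the board's underside
- payoff: pay-off stand fixed to the table, origin at its underside on the spindle axis: grey plate 300 (its x) x 130 x 12 mm; turntable 150 mm diameter, top 37 mm up, turns with slight drag; hub 32 mm diameter; spindle 12 mm diameter, round tip 97 mm up. At x = -70 mm a C-shaped brake caliper over the rim, 36 mm wide, top 64 mm up, holds the upright thumbscrew. At x = +128 mm a line eye 73 mm high
- hub_seat (a point): on the spindle axis, centre of the hub's top face, 45 mm above the table: a fully lowered spool has its underside here. Axes as the pay-off stand, z up
- thumb_head: brass spade head of the brake thumbscrew, an upright flat plate 30 mm wide along its x and 9 mm thick along its y (the two flats to pinch), from 15 mm below to 15 mm above its origin (lowest 6 mm only 18 mm wide). Origin: on the screw's axis, 91 mm above the table, 70 mm from the spindle axis. Lock nut 15 mm across below it, top 71 mm above the table. z up; turns with the screw
- brake_screw (a joint): angle of the thumbscrew in rad: 0 = hard on its seat (a firm stop), negative = backed off; it grows when turned clockwise seen from above. Starts 0.5 to 1.3 rad short of the seat. Stiff to turn (about 0.06 N m) and stays where it is left; the head hardly rises or sinks
Things that resemble listed ones, but are neither listed nor needed, are in the scene too. Leave any green or orange look-alike of the spool_narrow alone.

How it is judged:
On the way, in this order (a step that is already met when the one before it is completed fails the run):
1. the narrow spool is off its rack post, held above the post tops (height (world z) of spool_narrow above 0.08 m and contact force between the fingers and spool_narrow above 0.5 N), for 0.1 s.
2. the narrow spool is lowered over the spindle on to the hub (within 5 mm) while still in the fingers (horizontal distance between spool_narrow and hub_seat below 0.006 m and z of spool_narrow in the frame of hub_seat below 0.005 m and contact force between the fingers and spool_narrow above 0.5 N), for 0.05 s.
3. with the spool loaded and let go, the thumbscrew is turned on to its seat (within 0.06 rad) by its head (value of joint brake_screw above -0.06 rad and contact force between the fingers and thumb_head above 0.5 N and contact force between the fingers and spool_narrow below 0.1 N), for 0.1 s.
At the end, for the whole second after the job is handed in: the thumbscrew rests a quarter turn (1.57 rad, within 0.3 rad) back from its seat, still, with the fingers gripping its head (over 2 N); the narrow spool sits flat on the hub over the spindle (within 6 mm of the axis and 3 mm of the hub's face, under 0.08 rad of tilt), at rest and untouched (value of joint brake_screw between -1.87 and -1.27 rad and velocity of joint brake_screw between -0.1 and 0.1 rad/s and contact force between the fingers and thumb_head above 2 N and horizontal distance between spool_narrow and hub_seat below 0.006 m and z of spool_narrow in the frame of hub_seat between -0.003 and 0.003 m and angle between spool_narrow's own z axis and vertical below 0.08 rad and linear speed of spool_narrow below 0.03 m/s and contact force between each of the arm, the fingers and spool_narrow below 0.1 N); the arm keeps its last pose, push and grip.
It fails at once if the wider spool is pushed about or taken from its post (moved over 15 mm) (distance of spool_wide from where it was at the start of the episode above 0.015 m).
It also fails if it takes over 51 s, if anything falls off the work surface, if the arm or the gripper's body presses on something with over 40 N, if the wrist force passes 120 N, or if a joint passes its speed limit or range.

ROBOT

A 7-joint arm with a two-finger parallel gripper is mounted at the origin on the work surface. World frame = base frame: x ahead of the robot, y to its left, z up, the work surface at z = 0. Lengths are in m, angles in rad, forces in N, time in s.
With the tool pointing down it reaches from about 0.35 to 0.9 m from the base axis. Payload 7.2 kg.
Tool frame: the origin (TCP) lies midway between the tips of the shut fingers; the grasp point (between the pads) lies 19 mm behind it (r.pinch_z is the distance from the TCP to the grasp point, in m); z points along the fingers, y is the line along which they close (so a half turn about z gives the same grasp; the last joint's range is limited). The gripper opens to 88 mm and grips with 3 to 60 N. Pads are 20 mm wide; open, the fingers measure 115 mm over their backs; the gripper's body (75 mm by 178 mm) begins 61 mm behind the grasp point.
Start: joints at [1.241, 0.411, -0.013, 1.596, 0.006, 1.134, -0.082], TCP at [0.162, -0.604, 0.223] pointing down, gripper open.
Joint ranges: [-2.95, 2.95], [-0.29, 1.99], [-1.47, 1.44], [0.14, 2.54], [-1.03, 4.17], [0.13, 1.85], [-2.86, 2.86]. Speed limits (rad/s): [2.39, 2.39, 3.01, 3.01, 3.14, 3.14, 3.14].

INTERFACE

Orientations are given as a rotation vector (axis times angle).
In Python, from station import r gives the robot as it stands.
- The arm moves only by the tool play_rows, never from a script. Its argument "plan" is a list of rows, each an object of numbers: "dx", "dy", "dz": the shift along the tool's x, y, z in mm; "turn": the turn about the tool's z in degrees. In form: [{"dx": .., "dy": .., "dz": .., "turn": ..}, ...]. A call has 1 to 8 rows; each row is the pose to reach, as a shift and turn from the pose commanded when the call began, along the tool's axes at that moment; what a row does not reach only later rows make up. A row lasts 1/12 s, in which the tool goes at most 41.7 mm and 7.16 degrees, less where a joint would pass 70% of its speed; a pose out of reach is approached as far as the arm can. A call with a gripper value outside its range is refused whole. "fingers" is the opening, from -1 (shut) to 1 (fully open), set as the call begins (left out, the last holds). The fingers move at their own pace and stop on an object; "force" is the grip in N (left out, the last holds). Time passes only in rows, so rows that repeat a pose let the fingers close. It gives the time, the measured TCP pose, the force, the opening and the grip force at its end, in the units of the state.
- r.state(): the state, without advancing time (a new reading comes with each control period).
- r.grab_frame(name): name is "side" or "top" or "wrist"; returns the picture (384x512x3 uint8, red, green, blue); there is no depth.
- r.camera_model(name): a dict with "fx", "fy", "cx", "cy" (pixels), "dist_coeffs" ([k1, k2, p1, p2, k3] as OpenCV has them; the pictures are not rectified), "rvec" (rotation vector, rad) and "tvec" (3), from world to camera coordinates, as OpenCV has them; the wrist camera has in their place "mount" (4x4, takes a point from camera to tool coordinates, whose origin is the TCP and whose axes are the flange's). Camera axes: x right, y down, z forward; pixel columns grow to the right and rows downward; lengths in m; the calibration is good to about 2 mm. A picture is of the moment at which its call begins: read the wrist's pose just before it. camera_model takes no time and is no camera call.
- r.hand_in(): hands the job in; it is judged then, once.
Trained networks look in the newest picture that a camera, given by its name, has taken for a name from the list of things; names that differ only in an ending like _2 or _b are one class to them, and where a whole thing is asked for, a point or a joint stands for the part that bears it (a point fixed in the world has none). Each returns a list of dicts, best first, with "score" (0 to 1); they miss things now and then, are a little off and sometimes report something else, mostly with a low value. They report only what shows in the picture. A call takes as long as a camera call. They do not tell look-alikes from the thing itself.
- r.recognise(camera, name): "point" ([row, column] as shares, 0 to 1, of the picture: columns of its width, rows of its height, amid what is visible of it).
- r.trace(camera, name): "pixels" (384x512 bool, what is visible of it) and "point" ([row, column] as shares, 0 to 1, of the picture: columns of its width, rows of its height, amid what is visible of it).
- r.landmark_of(camera, name): "point" ([row, column] as shares, 0 to 1, of the picture: columns of its width, rows of its height: a listed point, or the origin of a listed thing).
The state is a dict: "time": time; "joint_positions": joint angles; "qd": joint speeds; "tau": joint torques, N m; "tcp_pos": TCP position; "tcp_rot": TCP orientation; "wrist_force": force on the tool from outside, world axes, zero at the start; "torque": the same for the moment, N m; "finger_gap": finger opening in m; "grip_force": force on a finger pad.
Only numpy, scipy, OpenCV 4.12 (cv2) and the standard library are available. Lean on these libraries where they do the work, as an engineer would, in place of code of your own. Each camera call takes 0.05 s, during which the arm holds its last target. There are 200 camera calls.

## Working session

There is one attempt and no reset: what is moved stays moved. The work goes in short steps, Python scripts to look and compute and a tool call to move; the robot and the scene stay as the last step left them, time stands still between calls to the robot, and variables do not carry over. Pictures are saved under pics/ and viewed, at most 10 in all, crops included, and the job is handed in when it is done.

Besides the shell and the picture viewer there is one more tool, called after "Call:" as a command line: name --argument value ..., lists and objects as JSON in quotes. play_rows: Moves the arm, as the interface text tells. Its arguments: {"type":"object","properties":{"plan":{"type":"array"},"fingers":{"type":"number"},"force":{"type":"number"}},"required":["plan"]}

```bash
mkdir -p pics; ls
python3 - <<'E'
from station import r
import cv2,numpy as np
s=r.state();print(s['time'],s['tcp_pos'],s['tcp_rot'],s['finger_gap'],r.pinch_z)
ims=[]
for c in ('side','top'):
    im=r.grab_frame(c);cv2.imwrite(f'pics/{c}0.png',im[:,:,::-1])
    for n in ('spool_narrow','spool_wide','post_rack','hub_seat','thumb_head','payoff'):
        print(c,n,[(round(d['score'],2),round(d['point'][1]*512),round(d['point'][0]*384)) for d in r.landmark_of(c,n)])
    m=r.camera_model(c);print({k:np.round(v,3).tolist() for k,v in m.items()})
print(r.state()['time'])
E
```

```text
pics
0.0 [ 0.16160535 -0.60322665  0.2218219 ] [-3.11315739e+00 -4.09904936e-01  4.77275354e-04] 0.0879014544926475 0.0187
side spool_narrow [(0.76, 285, 166), (0.63, 234, 169), (0.63, 269, 301), (0.58, 237, 146)]
side spool_wide [(0.96, 227, 195)]
side post_rack [(0.97, 231, 188)]
side hub_seat [(0.72, 271, 289)]
side thumb_head [(0.42, 236, 275)]
side payoff [(0.94, 271, 301)]
{'fx': 404.733, 'fy': 404.733, 'cx': 250.842, 'cy': 189.558, 'dist_coeffs': [-0.025, 0.0, 0.0, 0.0, 0.0], 'rvec': [2.364, -0.187, 0.082], 'tvec': [-0.579, 0.18, 0.977]}
top spool_narrow [(0.9, 188, 201), (0.82, 180, 152), (0.81, 141, 192), (0.66, 226, 210)]
top spool_wide [(0.71, 227, 210)]
top post_rack [(0.92, 206, 206)]
top hub_seat [(0.83, 336, 186)]
top thumb_head [(0.41, 333, 210)]
top payoff [(0.87, 329, 189)]
{'fx': 398.809, 'fy': 398.809, 'cx': 247.996, 'cy': 188.237, 'dist_coeffs': [0.03, 0.0, 0.0, 0.0, 0.0], 'rvec': [2.086, -2.149, 0.224], 'tvec': [0.068, 0.593, 1.041]}
0.7
```

View pics/side0.png

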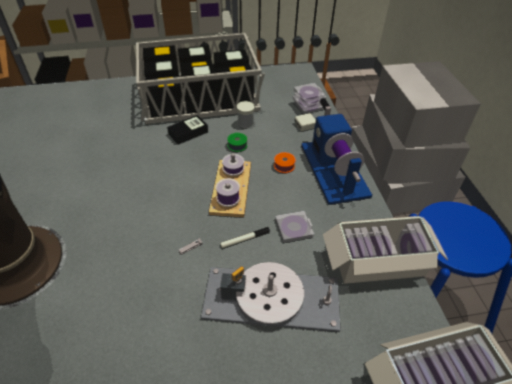

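View pics/top0.png

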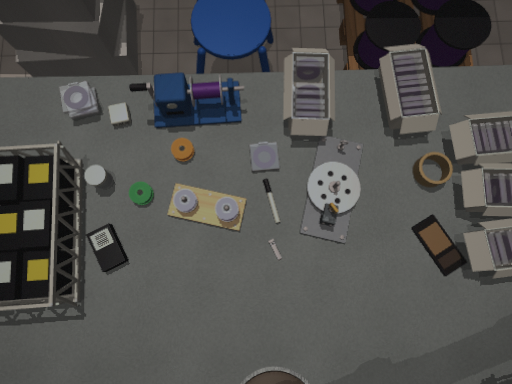

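Side picture: wooden rack at (231,188) with two purple-and-clear spools: the shorter at (233,165), the taller at (228,192). The stand is at (271,295), with the orange-brass thumb head at (238,273). In the top picture the spools are at (185,201) and (227,209), the hub at (334,187) and the head at (333,209).

Could be taken for the narrow spool (side pixels): rack spool (233,165), wide (228,192), green (237,142), orange (285,160), machine reel (345,150). I choose (233,165), purple and short on the rack.

```bash
cat > h.py <<'E'
from station import r
import cv2,numpy as np
from scipy.spatial.transform import Rotation as R
def pose(c):
    m=r.camera_model(c)
    K=np.array([[m['fx'],0,m['cx']],[0,m['fy'],m['cy']],[0,0,1]]);D=np.array(m['dist_coeffs'],float)
    if 'mount' in m:
        s=r.state();T=np.eye(4);T[:3,:3]=R.from_rotvec(s['tcp_rot']).as_matrix();T[:3,3]=s['tcp_pos']
        W=np.linalg.inv(T@np.array(m['mount']));return K,D,W[:3,:3],W[:3,3]
    return K,D,R.from_rotvec(m['rvec']).as_matrix(),np.array(m['tvec'],float)
def back(c,uv,z,P=None):
    K,D,A,t=P or pose(c)
    q=cv2.undistortPoints(np.array([[uv]],float),K,D)[0,0]
    d=A.T@np.array([q[0],q[1],1]);o=-A.T@t
    return o+d*(z-o[2])/d[2]
def proj(c,p,P=None):
    K,D,A,t=P or pose(c)
    return cv2.projectPoints(np.array([p],float),cv2.Rodrigues(A)[0],t,K,D)[0][0,0]
def tool(p):  # world point as tool coords of shift (mm)
    s=r.state();return R.from_rotvec(s['tcp_rot']).inv().apply(np.array(p)-s['tcp_pos'])*1000
E
python3 - <<'E'
from h import *
for n,uvt,uvs,z in [('narrow',(188,201),(234,169),.025),('wide',(227,210),(227,195),.025),('rack',(206,206),(231,188),0),('hub',(336,186),(271,289),.045),('payoff',(329,189),(271,301),0),('head',(333,210),(236,275),.091)]:
    print(n,back('top',uvt,z).round(3),back('side',uvs,z).round(3))
im=cv2.imread('pics/side0.png')[120:320,170:370];cv2.imwrite('pics/c1.png',cv2.resize(im,(800,600)[:1]*0 or (600,600),interpolation=cv2.INTER_CUBIC))
s=r.state();print(R.from_rotvec(s['tcp_rot']).as_matrix().round(3))
E
```

```text
narrow [0.571 0.221 0.025] [0.573 0.225 0.025]
wide [0.542 0.112 0.025] [0.54  0.124 0.025]
rack [0.559 0.173 0.   ] [0.557 0.174 0.   ]
hub [ 0.598 -0.196  0.045] [ 0.6   -0.19   0.045]
payoff [ 0.599 -0.186  0.   ] [ 0.601 -0.195  0.   ]
head [ 0.523 -0.172  0.091] [ 0.527 -0.172  0.091]
[[ 0.966  0.259  0.   ]
 [ 0.259 -0.966 -0.   ]
 [ 0.     0.    -1.   ]]
```

View pics/c1.png

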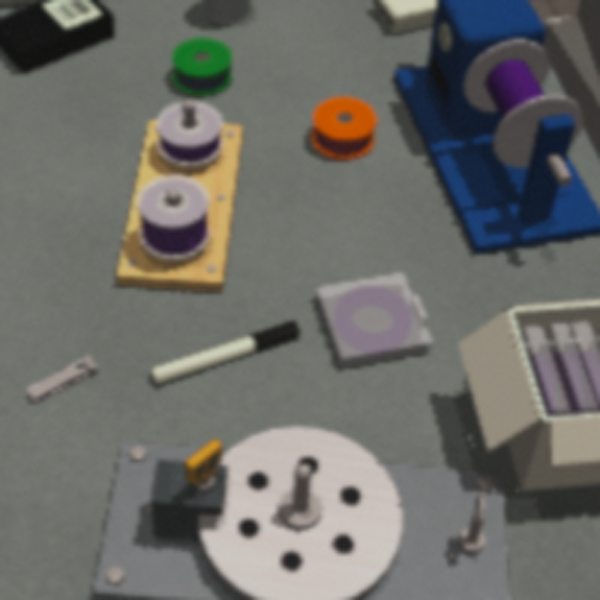

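The crop confirms it: the short purple spool is the far one on the rack (crop (190,135), side (233,165)), at roughly (0.573, 0.228), and the tall one at (175,215) is the one to leave. The brass head is at crop (205,460). I'm setting off towards the rack.

Call:
play_rows --plan '[{"dx": 612,"dy": -694,"dz": 0,"turn": 0},{"dx": 612,"dy": -694,"dz": 0,"turn": 0},{"dx": 612,"dy": -694,"dz": 0,"turn": 0},{"dx": 612,"dy": -694,"dz": 0,"turn": 0},{"dx": 612,"dy": -694,"dz": 0,"turn": 0},{"dx": 612,"dy": -694,"dz": 0,"turn": 0},{"dx": 612,"dy": -694,"dz": 0,"turn": 0},{"dx": 612,"dy": -694,"dz": 0,"turn": 0}]' --fingers 1

```text
time: 1.37
tcp_pos: [0.3105, -0.3034, 0.223]
tcp_rot: [3.114, 0.41, 0.001]
wrist_force: [1.0, -0.3, 0.2]
finger_gap: 0.0877
grip_force: 0.0
```

Call:
play_rows --plan '[{"dx": 391,"dy": -445,"turn": 0},{"dx": 391,"dy": -445,"turn": 0},{"dx": 391,"dy": -445,"turn": 0},{"dx": 391,"dy": -445,"turn": 30},{"dx": 391,"dy": -445,"turn": 30},{"dx": 391,"dy": -445,"turn": 30},{"dx": 391,"dy": -445,"turn": 30},{"dx": 391,"dy": -445,"turn": 30}]'

```text
invalid input at $.plan[0]: expected keys dx, dy, dz, turn
```

```bash
python3 -c "
from h import *
print(tool([.573,.228,.2]).round(), r.state()['joint_positions'])"
```

```text
[ 391. -445.   23.] [ 0.86212512  0.09321579 -0.21321416  2.0203217   0.02340799  1.02935578
 -0.67149192]
```

Call:
play_rows --plan '[{"dx": 391,"dy": -445,"dz": 0,"turn": 0},{"dx": 391,"dy": -445,"dz": 0,"turn": 0},{"dx": 391,"dy": -445,"dz": 0,"turn": 0},{"dx": 391,"dy": -445,"dz": 0,"turn": 30},{"dx": 391,"dy": -445,"dz": 0,"turn": 30},{"dx": 391,"dy": -445,"dz": 0,"turn": 30},{"dx": 391,"dy": -445,"dz": 0,"turn": 30},{"dx": 391,"dy": -445,"dz": 0,"turn": 30}]'

```text
time: 2.03
tcp_pos: [0.4405, -0.044, 0.223]
tcp_rot: [3.119, -0.376, 0.001]
wrist_force: [0.3, 0.2, 0.2]
finger_gap: 0.0879
grip_force: 0.0
```

```bash
python3 -c "
from h import *
print(tool([.573,.228,.2]).round(), r.state()['joint_positions'])
P=pose('wrist'); im=r.grab_frame('wrist')
for n in ('hub_seat','thumb_head'):
  for d in r.landmark_of('wrist',n): print(n,d['score'],back('wrist',(d['point'][1]*512,d['point'][0]*384),.045 if n[0]=='h' else .091,P))
"
```

```text
[  64. -296.   23.] [ 0.43006068  0.13016493 -0.47714509  1.98896514  0.06995901  1.03719717
 -1.8902222 ]
thumb_head 0.79 [ 0.52872409 -0.17081629  0.091     ]
```

Call:
play_rows --plan '[{"dx": 64,"dy": -296,"dz": 0,"turn": 2},{"dx": 64,"dy": -296,"dz": 0,"turn": 2},{"dx": 64,"dy": -296,"dz": 0,"turn": 2},{"dx": 64,"dy": -296,"dz": 0,"turn": 2},{"dx": 64,"dy": -296,"dz": 0,"turn": 2},{"dx": 64,"dy": -296,"dz": 0,"turn": 2},{"dx": 64,"dy": -296,"dz": 0,"turn": 2},{"dx": 64,"dy": -296,"dz": 0,"turn": 2}]'

```text
time: 2.85
tcp_pos: [0.5721, 0.2323, 0.2221]
tcp_rot: [-3.112, 0.414, 0.001]
wrist_force: [0.1, 0.0, -0.2]
finger_gap: 0.0878
grip_force: 0.0
```

```bash
python3 -c "
from h import *
print(tool([.573,.228,.2]).round(), r.state()['joint_positions'])
P=pose('wrist'); im=r.grab_frame('wrist'); cv2.imwrite('pics/w1.png',im[:,:,::-1])
for n in ('spool_narrow','spool_wide','post_rack'):
  for d in r.landmark_of('wrist',n):
    uv=(d['point'][1]*512,d['point'][0]*384); print(n,round(d['score'],2),np.round(uv),back('wrist',uv,0 if n[0]=='p' else .025,P).round(4))
  for d in r.trace('wrist',n):
    ys,xs=np.nonzero(d['pixels']); print(n,'tr',xs.min(),xs.max(),ys.min(),ys.max())
"
```

```text
[ 2.  4. 22.] [-0.06127916  0.45897321 -0.56232878  1.58847219  0.25704999  1.16803157
 -2.51307662]
spool_narrow 0.77 [154. 168.] [0.6025 0.3496 0.025 ]
spool_narrow 0.65 [259. 169.] [0.5696 0.2303 0.025 ]
spool_narrow tr 118 178 144 199
spool_narrow tr 231 287 141 201
spool_narrow tr 177 240 0 65
spool_wide 0.22 [307. 166.] [0.5579 0.1746 0.025 ]
spool_wide tr 334 405 140 204
post_rack 0.84 [308. 165.] [0.553  0.1701 0.    ]
post_rack tr 221 398 123 203
```

View pics/w1.png

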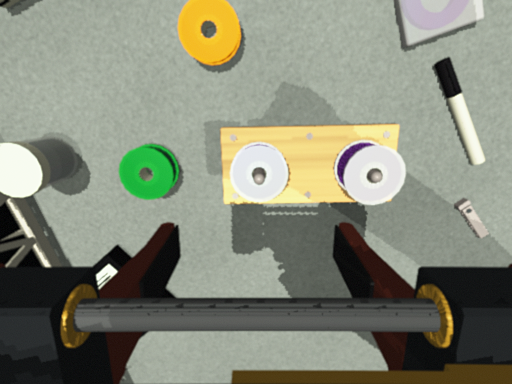

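The wrist picture shows the narrow spool on the rack at (259,172), its post tip at (259,176). The wide one is at (370,173), the green look-alike at (147,171) and the orange at (210,30).

```bash
python3 -c "
from h import *
for uv,z in (((259,177),.078),((259,172),.053),((259,169),.025)): 
  p=back('wrist',uv,z); print(p.round(4), tool([p[0],p[1],.022]).round(1))
im=cv2.imread('pics/w1.png')
P=pose('wrist')
a=back('wrist',(221,165),.015,P);b=back('wrist',(399,163),.015,P);print(np.degrees(np.arctan2(*(a-b)[[0,1]])))
"
```

```text
[0.5718 0.2216 0.078 ] [  1.3   2.8 200.8]
[0.5712 0.2215 0.053 ] [  0.8   3.  200.8]
[0.5684 0.2219 0.025 ] [ -2.    3.4 200.8]
14.954000130250659
```

```bash
python3 -c "
from h import *
print(r.state()['tcp_pos'],r.state()['qd'].round(3) if hasattr(r.state()['qd'],'round') else r.state()['qd'])
P=pose('wrist'); im=r.grab_frame('wrist')
g=cv2.cvtColor(im,cv2.COLOR_RGB2GRAY)
for d in r.landmark_of('wrist','spool_narrow'):
    uv=(d['point'][1]*512,d['point'][0]*384); print(round(d['score'],2),np.round(uv),back('wrist',uv,.025,P).round(4))
print(r.state()['tcp_pos'])
c=im[120:215,210:320];cv2.imwrite('pics/c2.png',cv2.resize(c,None,fx=5,fy=5,interpolation=cv2.INTER_CUBIC)[:,:,::-1])
"
```

```text
[0.57125391 0.22493487 0.22281107] [-0.002 -0.002 -0.006 -0.003  0.001 -0.002 -0.007]
0.79 [145. 168.] [0.6053 0.3513 0.025 ]
0.77 [251. 168.] [0.5716 0.2312 0.025 ]
0.74 [202.  33.] [0.7244 0.2405 0.025 ]
[0.57130203 0.22566335 0.22297714]
```

View pics/c2.png

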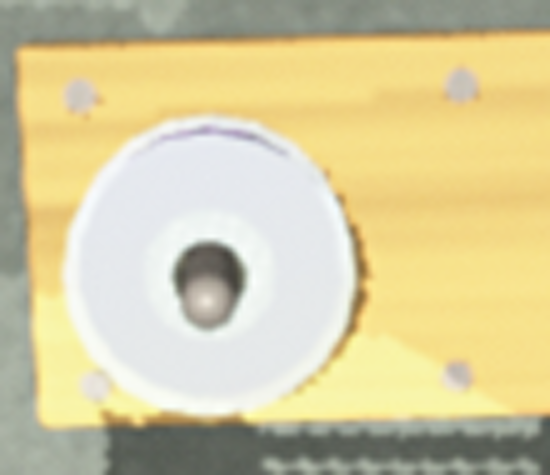

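The crop shows the disc centre at picture pixel (252,173) and the post tip at (251.5,179.5).

```bash
python3 -c "
from h import *
P=pose('wrist')
for uv,z in (((251.5,179.5),.079),((252,173),.053)):
  p=back('wrist',uv,z,P); print(p.round(4), tool([p[0],p[1],.022]).round(1))
print(r.state()['joint_positions'])
"
```

```text
[0.5717 0.2304 0.079 ] [ -1.1  -4.8 201. ]
[0.5723 0.23   0.053 ] [ -0.4  -4.6 201. ]
[-0.05395206  0.45253758 -0.55996901  1.59501587  0.25644268  1.16795975
 -2.51236018]
```

Call:
play_rows --plan '[{"dx": -1,"dy": -5,"dz": 0,"turn": 0},{"dx": -1,"dy": -5,"dz": 40,"turn": 0},{"dx": -1,"dy": -5,"dz": 80,"turn": 0},{"dx": -1,"dy": -5,"dz": 115,"turn": 0},{"dx": -1,"dy": -5,"dz": 145,"turn": 0},{"dx": -1,"dy": -5,"dz": 170,"turn": 0},{"dx": -1,"dy": -5,"dz": 188,"turn": 0},{"dx": -1,"dy": -5,"dz": 200,"turn": 0}]'

```text
time: 3.97
tcp_pos: [0.5705, 0.232, 0.0204]
tcp_rot: [3.112, -0.423, -0.004]
wrist_force: [-0.4, 0.3, 0.2]
finger_gap: 0.0878
grip_force: 0.0
```

Call:
play_rows --plan '[{"dx": 0,"dy": 0,"dz": 0,"turn": 0},{"dx": 0,"dy": 0,"dz": 0,"turn": 0},{"dx": 0,"dy": 0,"dz": 0,"turn": 0},{"dx": 0,"dy": 0,"dz": 0,"turn": 0},{"dx": 0,"dy": 0,"dz": 0,"turn": 0},{"dx": 0,"dy": 0,"dz": 0,"turn": 0}]' --fingers -1 --force 15

```text
time: 4.47
tcp_pos: [0.5724, 0.2325, 0.0239]
tcp_rot: [-3.112, 0.423, -0.003]
wrist_force: [-0.8, -0.4, 4.3]
finger_gap: 0.0627
grip_force: 15.0
```

Call:
play_rows --plan '[{"dx": 0,"dy": 0,"dz": -15,"turn": 0},{"dx": 0,"dy": 0,"dz": -40,"turn": 0},{"dx": 0,"dy": 0,"dz": -75,"turn": 0},{"dx": 0,"dy": 0,"dz": -105,"turn": 0},{"dx": 0,"dy": 0,"dz": -120,"turn": 0},{"dx": 0,"dy": 0,"dz": -120,"turn": 0},{"dx": 0,"dy": 0,"dz": -120,"turn": 0}]'

```text
time: 5.05
tcp_pos: [0.5719, 0.2327, 0.1435]
tcp_rot: [-3.112, 0.423, -0.003]
wrist_force: [0.4, 0.7, -0.6]
finger_gap: 0.0624
grip_force: 15.0
```

```bash
python3 -c "
from h import *
s=r.state();print(s['tcp_pos'],s['grip_force'],s['finger_gap'],s['wrist_force'])
print(tool([.599,-.192,.14]).round(), tool([.52,-.17,.14]).round())"
```

```text
[0.57191235 0.23267433 0.14350195] 14.989723495964427 0.06235843164994019 [ 0.4163387   0.68152327 -0.62455809]
[139. 402.   3.] [ 57. 402.   3.]
```

Call:
play_rows --plan '[{"dx": 20,"dy": 20,"dz": -15,"turn": 0},{"dx": 40,"dy": 60,"dz": -15,"turn": 0},{"dx": 57,"dy": 100,"dz": -15,"turn": 0},{"dx": 57,"dy": 140,"dz": -15,"turn": 0},{"dx": 57,"dy": 180,"dz": -15,"turn": 0},{"dx": 57,"dy": 220,"dz": -15,"turn": 0},{"dx": 57,"dy": 260,"dz": -15,"turn": 0},{"dx": 57,"dy": 300,"dz": -15,"turn": 0}]'

```text
time: 5.72
tcp_pos: [0.5445, -0.0737, 0.1559]
tcp_rot: [3.113, -0.423, -0.004]
wrist_force: [-0.2, -1.7, 0.0]
finger_gap: 0.0625
grip_force: 15.0
```

Call:
play_rows --plan '[{"dx": 0,"dy": 40,"dz": 0,"turn": 0},{"dx": 0,"dy": 75,"dz": 0,"turn": 0},{"dx": 0,"dy": 95,"dz": 0,"turn": 0},{"dx": 0,"dy": 102,"dz": 0,"turn": 0},{"dx": 0,"dy": 102,"dz": 0,"turn": 0},{"dx": 0,"dy": 102,"dz": 0,"turn": 0},{"dx": 0,"dy": 102,"dz": 0,"turn": 0}]'

```text
time: 6.3
tcp_pos: [0.5197, -0.1677, 0.1572]
tcp_rot: [-3.113, 0.418, 0.001]
wrist_force: [-0.4, 0.5, -0.3]
finger_gap: 0.0625
grip_force: 15.0
```

```bash
python3 -c "
from h import *
s=r.state();print(s['tcp_pos'],s['grip_force'],s['finger_gap'],s['joint_positions'])
P=pose('wrist'); im=r.grab_frame('wrist'); cv2.imwrite('pics/w2.png',im[:,:,::-1])
for n,z in (('hub_seat',.045),('payoff',0),('thumb_head',.091)):
  for d in r.landmark_of('wrist',n):
    uv=(d['point'][1]*512,d['point'][0]*384); print(n,round(d['score'],2),np.round(uv),back('wrist',uv,z,P).round(4))
print(r.state()['tcp_pos'])
"
```

```text
[ 0.51965625 -0.16774125  0.1572275 ] 14.989852849685121 0.06251420846262633 [ 0.60866773  0.39189709 -0.48976348  1.83777179  0.21890938  0.96597568
 -1.81305097]
hub_seat 0.59 [256.  95.] [ 0.5977 -0.189   0.045 ]
thumb_head 0.71 [251. 190.] [ 0.5307 -0.1666  0.091 ]
[ 0.51963228 -0.16858371  0.15761921]
```

View pics/w2.png

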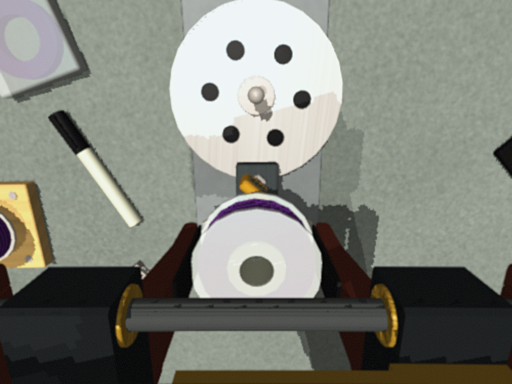

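The picture shows the spindle tip at (256.5,94), with the turntable around it centred at about (256,89). The held spool's bore is at (257,270) and part of the head shows at (253,184).

```bash
python3 -c "
from h import *
P=pose('wrist')
for uv,z in (((256.5,94),.095),((256,95),.045),((256,88.5),.037),((257,270),.186)):
  p=back('wrist',uv,z,P); print(p.round(4), tool(p).round(1))
for z in (.095,.045,.186): print(proj('wrist',[.598,-.19,z],P), proj('side',[.598,-.19,z]))
"
```

```text
[ 0.5977 -0.19    0.095 ] [81.   0.  62.6]
[ 0.5977 -0.1897  0.045 ] [ 80.8  -0.3 112.6]
[ 0.6029 -0.1911  0.037 ] [ 86.3  -0.3 120.6]
[ 0.5174 -0.1682  0.186 ] [ -2.2   0.2 -28.4]
[256.34601567  93.58652484] [270.92891759 276.61198444]
[256.2663876   94.50224991] [270.00530482 289.00995218]
[256.64415916  90.1576315 ] [272.82605117 251.09315026]
```

Call:
play_rows --plan '[{"dx": 30,"dy": 0,"dz": 0,"turn": 0},{"dx": 60,"dy": 0,"dz": 0,"turn": 0},{"dx": 82,"dy": 0,"dz": 0,"turn": 0},{"dx": 82,"dy": 0,"dz": 20,"turn": 0},{"dx": 82,"dy": 0,"dz": 45,"turn": 0},{"dx": 82,"dy": 0,"dz": 50,"turn": 0},{"dx": 82,"dy": 0,"dz": 50,"turn": 0},{"dx": 82,"dy": 0,"dz": 50,"turn": 0}]'

```text
time: 7.17
tcp_pos: [0.5984, -0.1914, 0.1081]
tcp_rot: [-3.113, 0.422, 0.0]
wrist_force: [0.7, -0.1, -0.6]
finger_gap: 0.0622
grip_force: 15.0
```

```bash
python3 -c "
from h import *
print(r.state()['tcp_pos'])
P=pose('wrist'); im=r.grab_frame('wrist'); print(tool([.5977,-.19,.1]))
a=im[130:330,156:356]; t=r.grab_frame('top')[140:240,285:385]
f=lambda q,k:cv2.resize(q,(400,400),interpolation=cv2.INTER_CUBIC)
cv2.imwrite('pics/c3.png',np.hstack([f(a,2),f(t,4)])[:,:,::-1])
"
```

```text
[ 0.59839425 -0.19140361  0.10814408]
[-1.58377542 -1.30539458  8.86883058]
```

View pics/c3.png

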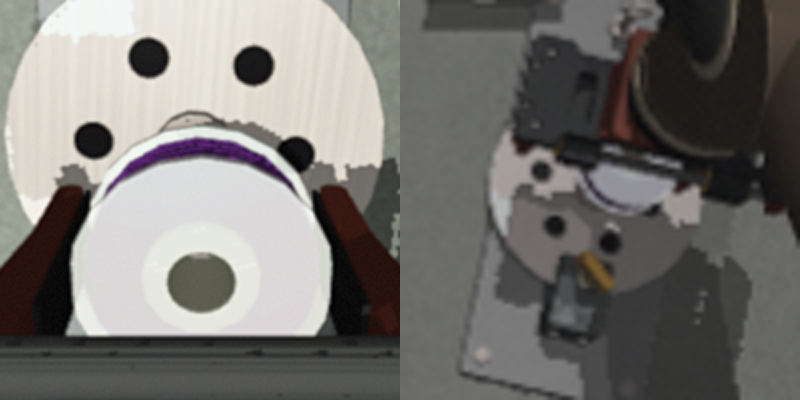

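The left crop shows the held spool's bore at (201,282), too oblique to see the spindle through it. The right crop shows the head as an orange bar at (596,270). By the numbers the bore is within 2 mm of the spindle, so I lower and watch the force.

Call:
play_rows --plan '[{"dx": 0,"dy": -1,"dz": 5,"turn": 0},{"dx": 0,"dy": -1,"dz": 10,"turn": 0},{"dx": 0,"dy": -1,"dz": 15,"turn": 0},{"dx": 0,"dy": -1,"dz": 20,"turn": 0},{"dx": 0,"dy": -1,"dz": 25,"turn": 0},{"dx": 0,"dy": -1,"dz": 25,"turn": 0},{"dx": 0,"dy": -1,"dz": 25,"turn": 0}]'

```text
time: 7.85
tcp_pos: [0.5982, -0.1909, 0.0821]
tcp_rot: [-3.113, 0.423, 0.002]
wrist_force: [-0.6, 0.1, 0.0]
finger_gap: 0.0626
grip_force: 15.0
```

Call:
play_rows --plan '[{"dx": 0,"dy": 0,"dz": 8,"turn": 0},{"dx": 0,"dy": 0,"dz": 16,"turn": 0},{"dx": 0,"dy": 0,"dz": 24,"turn": 0},{"dx": 0,"dy": 0,"dz": 30,"turn": 0},{"dx": 0,"dy": 0,"dz": 34,"turn": 0},{"dx": 0,"dy": 0,"dz": 36,"turn": 0},{"dx": 0,"dy": 0,"dz": 36,"turn": 0},{"dx": 0,"dy": 0,"dz": 36,"turn": 0}]'

```text
time: 8.52
tcp_pos: [0.5986, -0.1909, 0.0467]
tcp_rot: [3.113, -0.423, 0.0]
wrist_force: [-0.2, 0.2, 0.1]
finger_gap: 0.0627
grip_force: 15.0
```

Call:
play_rows --plan '[{"dx": 0,"dy": 0,"dz": 1,"turn": 0},{"dx": 0,"dy": 0,"dz": 2,"turn": 0},{"dx": 0,"dy": 0,"dz": 3,"turn": 0},{"dx": 0,"dy": 0,"dz": 3,"turn": 0},{"dx": 0,"dy": 0,"dz": 3,"turn": 0}]'

```text
time: 8.93
tcp_pos: [0.5988, -0.1911, 0.044]
tcp_rot: [3.113, -0.423, 0.001]
wrist_force: [0.5, -0.9, 2.6]
finger_gap: 0.0622
grip_force: 15.0
```

Call:
play_rows --plan '[{"dx": 0,"dy": 0,"dz": 1,"turn": 0},{"dx": 0,"dy": 0,"dz": 1,"turn": 0},{"dx": 0,"dy": 0,"dz": 1.5,"turn": 0},{"dx": 0,"dy": 0,"dz": 1.5,"turn": 0}]'

```text
time: 9.27
tcp_pos: [0.5988, -0.1911, 0.0437]
tcp_rot: [3.112, -0.423, 0.001]
wrist_force: [-4.2, -0.0, 12.2]
finger_gap: 0.0626
grip_force: 15.0
```

It's seated at 12 N. I release and rise.

Call:
play_rows --plan '[{"dx": 0,"dy": 0,"dz": 0,"turn": 0},{"dx": 0,"dy": 0,"dz": 0,"turn": 0},{"dx": 0,"dy": 0,"dz": -1,"turn": 0},{"dx": 0,"dy": 0,"dz": -1,"turn": 0},{"dx": 0,"dy": 0,"dz": -1,"turn": 0},{"dx": 0,"dy": 0,"dz": -1,"turn": 0}]' --fingers 1

```text
time: 9.77
tcp_pos: [0.5984, -0.1909, 0.0429]
tcp_rot: [3.113, -0.423, -0.001]
wrist_force: [-0.2, -0.4, 0.4]
finger_gap: 0.0882
grip_force: 0.0
```

Call:
play_rows --plan '[{"dx": 0,"dy": 0,"dz": -10,"turn": 0},{"dx": 0,"dy": 0,"dz": -30,"turn": 0},{"dx": 0,"dy": 0,"dz": -60,"turn": 0},{"dx": 0,"dy": 0,"dz": -95,"turn": 0},{"dx": -30,"dy": 0,"dz": -130,"turn": 0},{"dx": -70,"dy": 0,"dz": -140,"turn": 0},{"dx": -110,"dy": 0,"dz": -140,"turn": 0},{"dx": -130,"dy": 0,"dz": -140,"turn": 0}]'

```text
time: 10.43
tcp_pos: [0.47, -0.1553, 0.1847]
tcp_rot: [3.111, -0.422, 0.0]
wrist_force: [-0.2, -0.1, -0.1]
finger_gap: 0.0875
grip_force: 0.0
```

Call:
play_rows --plan '[{"dx": 0,"dy": 0,"dz": 0,"turn": 0},{"dx": 0,"dy": 0,"dz": 0,"turn": 0},{"dx": 0,"dy": 0,"dz": 0,"turn": 0}]'

```text
time: 10.68
tcp_pos: [0.4743, -0.1567, 0.184]
tcp_rot: [3.112, -0.423, 0.003]
wrist_force: [-0.2, -0.0, -0.1]
finger_gap: 0.0879
grip_force: 0.0
```

```bash
python3 -c "
from h import *
s=r.state();print(s['tcp_pos'],s['finger_gap'],s['joint_positions'])
P=pose('wrist'); im=r.grab_frame('wrist'); cv2.imwrite('pics/w3.png',im[:,:,::-1])
for n,z in (('spool_narrow',.045),('thumb_head',.091)):
  for d in r.landmark_of('wrist',n):
    uv=(d['point'][1]*512,d['point'][0]*384); p=back('wrist',uv,z,P);print(n,round(d['score'],2),np.round(uv),p.round(4),tool(p).round())
for d in r.trace('wrist','thumb_head'):
  ys,xs=np.nonzero(d['pixels']); print(d['score'],xs.min(),xs.max(),ys.min(),ys.max(),cv2.minAreaRect(np.c_[xs,ys].astype(np.float32)))
c=im[60:300,136:376]
cv2.imwrite('pics/c4.png',cv2.resize(c,(600,600),interpolation=cv2.INTER_CUBIC)[:,:,::-1])
"
```

```text
[ 0.4742806  -0.15670255  0.18396212] 0.08790970057823523 [ 0.65538216  0.28350676 -0.51714054  1.91625064  0.16770218  0.98203843
 -1.77887753]
spool_narrow 0.74 [256.  38.] [ 0.5988 -0.1909  0.045 ] [129.   0. 138.]
thumb_head 0.97 [256. 127.] [ 0.5281 -0.1711  0.091 ] [56. -0. 92.]
0.65 238 271 111 142 ((255.57742309570312, 125.33374786376953), (39.69886779785156, 15.970229148864746), 40.91437911987305)
```

View pics/c4.png

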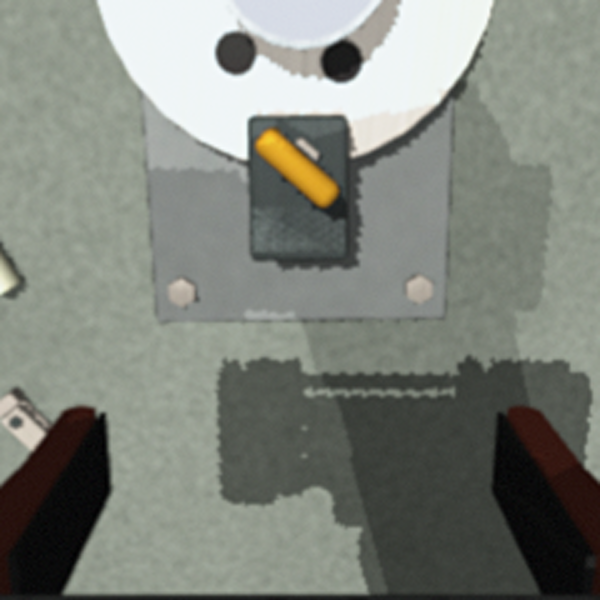

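The crop shows the head as an orange bar from (265,140) to (328,198), centred at (297,170) over the caliper. That puts its long axis 49° from the tool x, so the turn is −49° with the fingers partly shut. The spool sits on the hub, measured at (0.5988,−0.1909).

Call:
play_rows --plan '[{"dx": 30,"dy": 0,"dz": 0,"turn": -7},{"dx": 58,"dy": 0,"dz": 0,"turn": -14},{"dx": 58,"dy": 0,"dz": 0,"turn": -21},{"dx": 58,"dy": 0,"dz": 0,"turn": -28},{"dx": 58,"dy": 0,"dz": 0,"turn": -35},{"dx": 58,"dy": 0,"dz": 0,"turn": -42},{"dx": 58,"dy": 0,"dz": 20,"turn": -49},{"dx": 58,"dy": 0,"dz": 40,"turn": -49}]' --fingers -0.1

```text
time: 11.55
tcp_pos: [0.5304, -0.1719, 0.143]
tcp_rot: [3.004, 0.917, 0.003]
wrist_force: [0.6, -0.3, -0.7]
finger_gap: 0.0403
grip_force: 0.0
```

Call:
play_rows --plan '[{"dx": 0,"dy": 0,"dz": 20,"turn": 0},{"dx": 0,"dy": 0,"dz": 40,"turn": 0},{"dx": 0,"dy": 0,"dz": 55,"turn": 0},{"dx": 0,"dy": 0,"dz": 64,"turn": 0},{"dx": 0,"dy": 0,"dz": 64,"turn": 0},{"dx": 0,"dy": 0,"dz": 64,"turn": 0}]'

```text
time: 12.05
tcp_pos: [0.5294, -0.1715, 0.0789]
tcp_rot: [-3.007, -0.906, 0.001]
wrist_force: [0.8, -0.3, 0.1]
finger_gap: 0.0394
grip_force: 0.0
```

```bash
python3 -c "
from h import *
s=r.state();print(s['tcp_pos'],s['finger_gap'],s['joint_positions'],s['wrist_force'])
print(tool([.5300,-.1715,.08]).round(1))
im=r.grab_frame('wrist'); 
cv2.imwrite('pics/c5.png',cv2.resize(im[150:384,140:380],(600,585),interpolation=cv2.INTER_CUBIC)[:,:,::-1])
"
```

```text
[ 0.52936381 -0.17154516  0.07891356] 0.03942136791602775 [ 0.68704533  0.54152958 -0.61128039  1.87272428  0.4027546   0.85350177
 -1.11240861] [ 0.76490017 -0.28351957  0.08744905]
[ 0.6  0.3 -1.1]
```

View pics/c5.png

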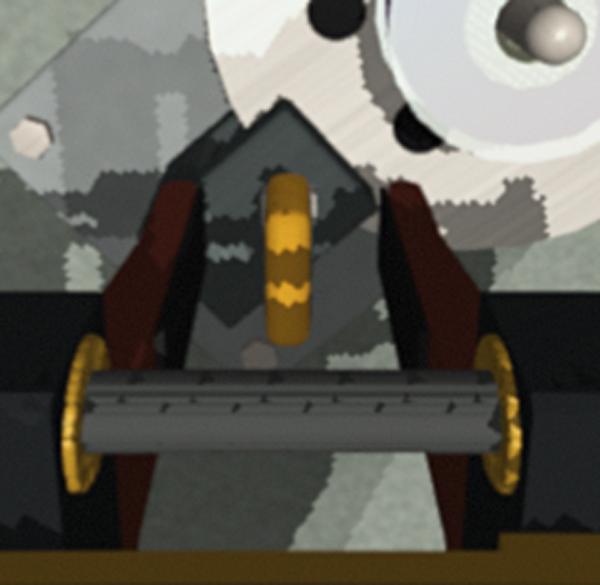

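The plate at (288,260) stands upright between the pads, centred and aligned. I close.

Call:
play_rows --plan '[{"dx": 0,"dy": 0,"dz": 0,"turn": 0},{"dx": 0,"dy": 0,"dz": 0,"turn": 0},{"dx": 0,"dy": 0,"dz": 0,"turn": 0},{"dx": 0,"dy": 0,"dz": 0,"turn": 0},{"dx": 0,"dy": 0,"dz": 0,"turn": 0},{"dx": 0,"dy": 0,"dz": 0,"turn": 0}]' --fingers -1 --force 25

```text
time: 12.6
tcp_pos: [0.5288, -0.1711, 0.0795]
tcp_rot: [-3.007, -0.907, 0.001]
wrist_force: [-2.5, 2.2, 6.6]
finger_gap: 0.0088
grip_force: 25.0
```

Call:
play_rows --plan '[{"dx": 0,"dy": 0,"dz": 0,"turn": 4},{"dx": 0,"dy": 0,"dz": 0,"turn": 8},{"dx": 0,"dy": 0,"dz": 0,"turn": 12},{"dx": 0,"dy": 0,"dz": 0,"turn": 16},{"dx": 0,"dy": 0,"dz": 0,"turn": 20},{"dx": 0,"dy": 0,"dz": 0,"turn": 20}]'

```text
time: 13.1
tcp_pos: [0.5286, -0.1708, 0.0795]
tcp_rot: [-3.12, -0.366, 0.002]
wrist_force: [-4.8, 3.3, 6.5]
finger_gap: 0.0088
grip_force: 25.0
```

```bash
cat > st.py <<'E'
from h import *
s=r.state();M=R.from_rotvec(s['tcp_rot']).as_matrix()
print(s['time'],s['tcp_pos'].round(4) if hasattr(s['tcp_pos'],'round') else s['tcp_pos'],'yaw',round(np.degrees(np.arctan2(M[1,0],M[0,0])),2),'F',np.round(s['wrist_force'],1),'T',np.round(s['torque'],3),'g',s['finger_gap'],s['grip_force'],'j7',s['joint_positions'][6],s['tau'][6])
E
python3 st.py
```

```text
13.1 [ 0.5286 -0.1708  0.0795] yaw 13.37 F [-4.8  3.3  6.5] T [ 0.736  0.861 -0.052] g 0.00879862199091187 25.001859962940216 j7 -1.4151904021969415 -1.1015433445572853
```

Call:
play_rows --plan '[{"dx": 0,"dy": 0,"dz": 0,"turn": 4},{"dx": 0,"dy": 0,"dz": 0,"turn": 8},{"dx": 0,"dy": 0,"dz": 0,"turn": 10},{"dx": 0,"dy": 0,"dz": 0,"turn": 10}]'

```text
time: 13.43
tcp_pos: [0.5286, -0.1707, 0.0795]
tcp_rot: [-3.14, -0.097, 0.002]
wrist_force: [-4.0, 4.0, 6.1]
finger_gap: 0.0088
grip_force: 25.0
```

```bash
python3 st.py
```

```text
13.4333 [ 0.5286 -0.1707  0.0795] yaw 3.53 F [-4.   4.   6.1] T [ 0.85   0.868 -0.025] g 0.008835019247686662 25.001430306583643 j7 -1.562677338408818 -0.565223190933466
```

Call:
play_rows --plan '[{"dx": 0,"dy": 0,"dz": 0,"turn": 4},{"dx": 0,"dy": 0,"dz": 0,"turn": 8},{"dx": 0,"dy": 0,"dz": 0,"turn": 10},{"dx": 0,"dy": 0,"dz": 0,"turn": 10}]'

```text
time: 13.77
tcp_pos: [0.5286, -0.1705, 0.0795]
tcp_rot: [-3.136, 0.177, 0.002]
wrist_force: [-4.0, 5.4, 6.6]
finger_gap: 0.0086
grip_force: 25.0
```

```bash
python3 st.py
```

```text
13.7667 [ 0.5286 -0.1705  0.0795] yaw -6.46 F [-4.   5.4  6.6] T [ 0.998  0.907 -0.055] g 0.008592656390385603 25.00141141936183 j7 -1.7126219094905357 -0.5652412958443165
```

Call:
play_rows --plan '[{"dx": 0,"dy": 0,"dz": 0,"turn": 4},{"dx": 0,"dy": 0,"dz": 0,"turn": 8},{"dx": 0,"dy": 0,"dz": 0,"turn": 10},{"dx": 0,"dy": 0,"dz": 0,"turn": 10}]'

```text
time: 14.1
tcp_pos: [0.5286, -0.1704, 0.0795]
tcp_rot: [-3.109, 0.448, 0.002]
wrist_force: [-4.3, 4.2, 6.1]
finger_gap: 0.0092
grip_force: 25.0
```

```bash
python3 st.py
```

```text
14.1 [ 0.5286 -0.1704  0.0795] yaw -16.38 F [-4.3  4.2  6.1] T [1.02  0.914 0.485] g 0.009202494094388806 25.000960249453783 j7 -1.862008325712673 -1.1321518197655678
```

Call:
play_rows --plan '[{"dx": 0,"dy": 0,"dz": 0,"turn": 4},{"dx": 0,"dy": 0,"dz": 0,"turn": 6},{"dx": 0,"dy": 0,"dz": 0,"turn": 6}]'

```text
time: 14.35
tcp_pos: [0.5288, -0.1704, 0.0794]
tcp_rot: [-3.082, 0.609, 0.002]
wrist_force: [-2.4, 4.5, 6.1]
finger_gap: 0.0107
grip_force: 28.0
```

```bash
python3 st.py
```

```text
14.35 [ 0.5288 -0.1704  0.0794] yaw -22.35 F [-2.4  4.5  6.1] T [0.898 0.775 0.752] g 0.01068610645449569 27.989467637089547 j7 -1.951720945508366 -1.3304531201720238
```

The torque jumped to 0.5–0.75 N m with the seat at a yaw of about −16° (49° from the start, 0.86 rad, as expected). I back off to a yaw of +74°.

Call:
play_rows --plan '[{"dx": 0,"dy": 0,"dz": 0,"turn": 0},{"dx": 0,"dy": 0,"dz": 0,"turn": -6},{"dx": 0,"dy": 0,"dz": 0,"turn": -13},{"dx": 0,"dy": 0,"dz": 0,"turn": -20},{"dx": 0,"dy": 0,"dz": 0,"turn": -27},{"dx": 0,"dy": 0,"dz": 0,"turn": -34},{"dx": 0,"dy": 0,"dz": 0,"turn": -41},{"dx": 0,"dy": 0,"dz": 0,"turn": -48}]'

```text
time: 15.02
tcp_pos: [0.529, -0.1709, 0.0795]
tcp_rot: [-3.061, -0.707, 0.0]
wrist_force: [-2.7, 3.1, 3.3]
finger_gap: 0.0086
grip_force: 25.0
```

Call:
play_rows --plan '[{"dx": 0,"dy": 0,"dz": 0,"turn": -7},{"dx": 0,"dy": 0,"dz": 0,"turn": -14},{"dx": 0,"dy": 0,"dz": 0,"turn": -21},{"dx": 0,"dy": 0,"dz": 0,"turn": -28},{"dx": 0,"dy": 0,"dz": 0,"turn": -35},{"dx": 0,"dy": 0,"dz": 0,"turn": -42},{"dx": 0,"dy": 0,"dz": 0,"turn": -48},{"dx": 0,"dy": 0,"dz": 0,"turn": -48}]'

```text
time: 15.68
tcp_pos: [0.5294, -0.1712, 0.0795]
tcp_rot: [-2.509, -1.89, -0.001]
wrist_force: [-2.1, 2.2, 4.8]
finger_gap: 0.0087
grip_force: 25.0
```

Call:
play_rows --plan '[{"dx": 0,"dy": 0,"dz": 0,"turn": 0},{"dx": 0,"dy": 0,"dz": 0,"turn": 0},{"dx": 0,"dy": 0,"dz": 0,"turn": 0},{"dx": 0,"dy": 0,"dz": 0,"turn": 0}]'

```text
time: 16.02
tcp_pos: [0.5294, -0.1712, 0.0795]
tcp_rot: [2.516, 1.881, 0.001]
wrist_force: [-0.6, 3.1, 5.2]
finger_gap: 0.0087
grip_force: 25.0
```

```bash
python3 st.py; python3 -c "
from h import *
P=pose('wrist');a=r.grab_frame('wrist');b=r.grab_frame('side')[220:340,195:345]
for c in ('wrist','side'):
  for d in r.landmark_of(c,'spool_narrow'):
    uv=(d['point'][1]*512,d['point'][0]*384);print(c,round(d['score'],2),back(c,uv,.045,P if c=='wrist' else None).round(4))
cv2.imwrite('pics/c6.png',np.hstack([cv2.resize(a,(400,300)),cv2.resize(b,(375,300),interpolation=cv2.INTER_CUBIC)])[:,:,::-1])
"
```

```text
16.0167 [ 0.5294 -0.1712  0.0795] yaw 73.56 F [-0.6  3.1  5.2] T [0.646 0.312 0.072] g 0.008685800509268517 25.00068347901106 j7 -0.5146404426150119 -0.05744360270909965
wrist 0.63 [ 0.5957 -0.19    0.045 ]
side 0.77 [ 0.5994 -0.1974  0.045 ]
side 0.59 [0.7156 0.1962 0.045 ]
```

View pics/c6.png

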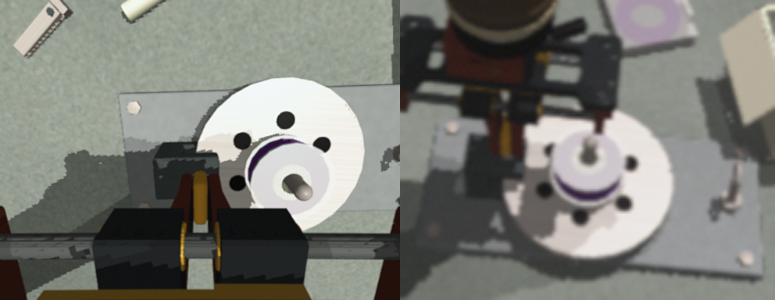

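Both views show the spool flat on the hub (left (285,180), right (587,165)) and the head gripped at (200,195), clear of the spool. The head is about 90° back from its seat, so I hand in.

```bash
python3 -c "
from station import r
print(r.hand_in())"
```

```text
the job is handed in; nothing more can be done
None
```

I handed the job in at about 16 s: the narrow spool is lowered on to the hub and let go, and the wide spool was not touched. The thumbscrew was seated, backed off about 90° and is still gripped at 25 N; no verdict came back from the judging.

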